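Shut and lock the puppet-lamp power box

TASK

The power box of the shadow-theatre lamp stands open on the craft table. With a fingertip, push its hinged cover fully shut, then set the fingertip in the slot of the round fastener on the cover and turn it a quarter turn clockwise, as far as it goes, so that the cover is locked; then move clear. Grip and lift nothing, do not force the parts, and leave the things lying around where they are.

Things in the scene. Friction and masses are not known exactly. Their poses are not given: they have to be found in the camera images.
- case: Grey open-topped metal box screwed to the table, 220 (x) by 200 (y) by 55 mm high, with battery cells inside. Origin: centre of its underside, at table height. Its -x side (front) faces roughly the robot, the cover's hinge is along the far (+x) rim. Inside the middle of the front wall is a fixed steel keeper ledge that the fastener's tongue hooks under.
- cover (a joint): Hinge of the alu cover (216 x 200 x 8 mm), rad: 0 = shut (top face level, 63 mm above the table); grows as the front edge rises; starts at 0.25 to 0.6. Hinge line parallel to case y, at case x = 112 mm, height 55 mm (cover's underside). Stays at any angle; closes on a rubber seal; 1 to 5 N down near the front edge shuts it. If the fastener is turned first, its tongue blocks the shutting.
- cover_press (a point): A bare spot on the top face of the cover, near its front edge, 175 mm from the hinge line and 73 mm to the case's +y side of the middle: a good place to push. Moves with the cover. Its z axis is normal to the cover.
- fastener (a joint): Turn of the round fastener, rad: 0 = open, 1.571 = locked (hard stop), grows clockwise from above, starts at 0 to 0.3, stays where left; needs about 4 N at 24 mm from its axis. A steel disc 84 mm across, two black lands 18 mm above the slot floor; between them a straight slot 34 mm wide, 72 mm long, open at both ends. Slot parallel to the hinge line at 0, pointing at the hinge when locked.
- slot (a point): Centre of the slot floor, on the fastener's axis, 167 mm from the hinge line, mid-width (cover shut: case x = -55 mm, y = 0, 67 mm above the table). Its y axis runs along the slot, its z axis out of the cover. A fingertip set in one end of the slot, about 24 mm from the axis, and moved round the axis turns the fastener.
- mallet: Loose hand mallet lying beside the case, black 150 mm grip, steel shank, head 90 mm across and 35 mm high. Origin under the middle of its length, which is 280 mm along x, head at +x. Leave alone.
- scissors: Loose scissors lying flat beside the case, 215 mm long along x, black finger rings at -x, 10 mm high. Leave alone.
- tray: Loose clear plastic flower-shaped tray with six cells of brads, 160 mm across, 22 mm high, origin under its centre. Leave alone.
- rods: Loose banded bundle of pale bamboo rods, 260 mm long along its x, 42 mm wide, 15 mm high, between the case and the robot. Leave alone.
- block: Loose wooden block 50 by 90 by 35 mm behind the case. Leave alone.
- glue: Loose glue jar, 44 mm across, 85 mm high, origin under its centre. Leave alone.
- awl: Loose screwdriver-shaped awl, 160 mm long along x, behind the case. Leave alone.

How it is judged:
On the way, in this order (a step that is already met when the one before it is completed fails the run):
1. the cover is fully shut (value of joint cover below 0.02 rad), for 0.2 s.
2. the fastener is turned to its locked stop with the cover shut (value of joint fastener above 1.45 rad and value of joint cover below 0.02 rad), for 0.2 s.
At the end, for the whole second after the job is handed in: the cover is shut (hinge under 0.02 rad) and the fastener is within 0.12 rad of its locked stop and at rest (all of step 2 and velocity of joint fastener below 0.05 rad/s); the robot touches nothing.
It fails at once if the cover is pulled or lifted further open (value of joint cover above 0.7 rad).
It fails at once if the fingers force or squeeze the cover, fastener or case (over 60 N) (contact force between the fingers and case above 60 N).
It fails at once if a thing lying around is lifted, carried or shoved more than 30 mm (distance of any of mallet, scissors, tray, rods, block, glue, awl from where it was at the start of the episode above 0.03 m).
It also fails if it takes over 67 s, if anything falls off the work surface, if the arm or the gripper's body presses on something with over 40 N, if the wrist force passes 120 N, or if a joint passes its speed limit or range.

ROBOT

A 7-joint arm with a two-finger parallel gripper is mounted at the origin on the work surface. World frame = base frame: x ahead of the robot, y to its left, z up, the work surface at z = 0. Lengths are in m, angles in rad, forces in N, time in s.
With the tool pointing down it reaches from about 0.425 to 0.875 m from the base axis. Payload 4.7 kg.
Tool frame: the origin (TCP) lies at the very end of the fingers, on their centre line; the grasp point (between the pads) lies 19 mm behind it; z points along the fingers, y is the line along which they close (so a half turn about z gives the same grasp; the last joint's range is limited). The gripper opens to 87 mm and grips with 3 to 60 N. Pads are 19 mm wide; open, the fingers measure 117 mm over their backs; the gripper's body (75 mm by 190 mm) begins 51 mm behind the grasp point.
Start: joints at [-1.119, 0.321, -0.07, 1.45, 0.023, 1.371, -0.057], TCP at [0.276, 0.589, 0.223] pointing down, gripper open.
Joint ranges: [-2.86, 2.86], [-0.3, 2.09], [-1.38, 1.24], [0.06, 2.45], [-1.56, 4.7], [0.09, 2.05], [-2.69, 2.69]. Speed limits (rad/s): [2.57, 2.57, 3.14, 3.14, 3.14, 3.14, 3.14].

INTERFACE

Orientations are given as a rotation vector (axis times angle).
In Python, from bench import ctrl, imaging, ticket gives the robot as it stands.
- The arm moves only by the tool jog_arm, never from a script. Its argument "rows" is text: rows parted by semicolons, each of 7 numbers parted by spaces: the shift along the tool's x, y, z in cm, then the turn, a rotation vector about the tool's x, y, z in rad, then the closure, from -1 (fully open) to 1 (shut), so that 0 is half open. A call has 1 to 5 rows; each row shifts and turns the commanded pose from where the row before left it, along the tool's axes as they then stand; what a row does not reach is not made up. A row lasts 1/8 s, in which the tool goes at most 62.5 mm and 10.7 degrees, less where a joint would pass 70% of its speed; a pose out of reach is approached as far as the arm can. A call with a gripper value outside its range is refused whole. The fingers move at their own pace and stop on an object; "force" is the grip in N (left out, the last holds). Time passes only in rows, so rows that do not move let the fingers close. It gives the time, the measured TCP pose, the force, the opening and the grip force at its end, in the units of the state.
- ctrl.get_state(): the state, without advancing time (a new reading comes with each control period).
- imaging.get_image(name): name is "scene" or "side" or "wrist"; returns a dict with "img" (480x640x3 uint8, blue, green, red), "vertical_fov" (degrees; the focal length in pixels is half the picture's height over the tangent of half this angle, whatever the lens; pixels are square), "cx", "cy" (the principal point, pixels), "origin" and "orientation" of the camera in the world. Camera axes: x right, y down, z forward; pixel columns grow to the right and rows downward; lengths in m; the calibration is good to about 2 mm. A picture is of the moment at which its call begins. There is no depth.
- ticket.close_job(): hands the job in; it is judged then, once.
The state is a dict: "time": time; "joint_positions": joint angles; "qd": joint speeds; "joint_torque": joint torques, N m; "position": TCP position; "tool_rot": TCP orientation; "ft_force": force on the tool from outside, world axes, zero at the start; "torque": the same for the moment, N m; "grip_width": opening from 0.0 (shut) to 1.0 (fully open); "grip_force": force on a finger pad.
Only numpy, scipy, OpenCV 4.12 (cv2) and the standard library are available. Lean on these libraries where they do the work, as an engineer would, in place of code of your own. Each camera call takes 0.05 s, during which the arm holds its last target. There are 200 camera calls.

## Working session

There is one attempt and no reset: what is moved stays moved. The work goes in short steps, Python scripts to look and compute and a tool call to move; the robot and the scene stay as the last step left them, time stands still between calls to the robot, and variables do not carry over. Pictures are saved under pics/ and viewed, at most 10 in all, crops included, and the job is handed in when it is done.

Besides the shell and the picture viewer there is one more tool, called after "Emit:" by a JSON object that holds its "name" and its "arguments". jog_arm: Moves the arm, as the interface text tells. Its arguments: {"type":"object","properties":{"rows":{"type":"string"},"force":{"type":"number"}},"required":["rows"]}

```bash
mkdir -p pics; cat > h.py <<'E'
import numpy as np, cv2
from scipy.spatial.transform import Rotation as R
from bench import ctrl, imaging, ticket
def cam(n):
    d=imaging.get_image(n); d['f']=240/np.tan(np.radians(d['vertical_fov'])/2)
    o=np.array(d['orientation'],float); d['Rm']=o if o.shape==(3,3) else (R.from_rotvec(o) if o.size==3 else R.from_quat(o)).as_matrix()
    d['o']=np.array(d['origin'],float); return d
def ray(d,u,v):
    r=d['Rm']@np.array([(u-d['cx'])/d['f'],(v-d['cy'])/d['f'],1]); return r/np.linalg.norm(r)
def onz(d,u,v,z):
    r=ray(d,u,v); return d['o']+r*(z-d['o'][2])/r[2]
def proj(d,p):
    q=d['Rm'].T@(np.array(p)-d['o']); return q[:2]/q[2]*d['f']+[d['cx'],d['cy']]
def tri(d1,p1,d2,p2):
    r1,r2=ray(d1,*p1),ray(d2,*p2)
    s=np.linalg.lstsq(np.c_[r1,-r2],d2['o']-d1['o'],rcond=None)[0]
    a,b=d1['o']+s[0]*r1,d2['o']+s[1]*r2; return (a+b)/2,np.linalg.norm(a-b)
E
python3 - <<'E'
from h import *
for n in ('scene','side'):
    d=cam(n); cv2.imwrite(f'pics/{n}0.png',d['img']); print(n,d['o'],d['orientation'],d['f'],d['cx'],d['cy'])
s=ctrl.get_state(); print(s)
E
```

```text
scene [ 1.12348687 -0.41271113  1.03150789] [-2.30690871 -1.03522475  0.35865918] 465.5553734835944 319.81840456254935 242.96807879573728
side [ 0.43895134 -0.732117    0.92234797] [-2.36022607  0.25000207 -0.07191083] 550.0161730533905 321.4879187456054 236.4696206138359
{'time': 0.1, 'joint_positions': array([-1.11888643,  0.3217727 , -0.07010675,  1.45155215,  0.02259136,
        1.37079054, -0.0569018 ]), 'qd': array([-0.00212293, -0.00196697,  0.00242691, -0.00282515, -0.00102153,
        0.00031888, -0.00044614]), 'joint_torque': array([-2.43010090e-04, -4.92565835e+01, -4.05937051e-01, -3.13403714e+01,
       -6.42329757e-02,  3.93215159e-02,  5.88038051e-05]), 'position': array([0.27539123, 0.58823307, 0.221556  ]), 'tool_rot': array([-6.82095867e-01, -3.06634137e+00,  2.68445836e-03]), 'ft_force': array([-0.69381041, -0.83725731, -0.21107761]), 'torque': array([ 0.02022898, -0.00911609,  0.04694076]), 'grip_force': 0.0, 'grip_width': 1.0006098116163404}
```

View pics/scene0.png

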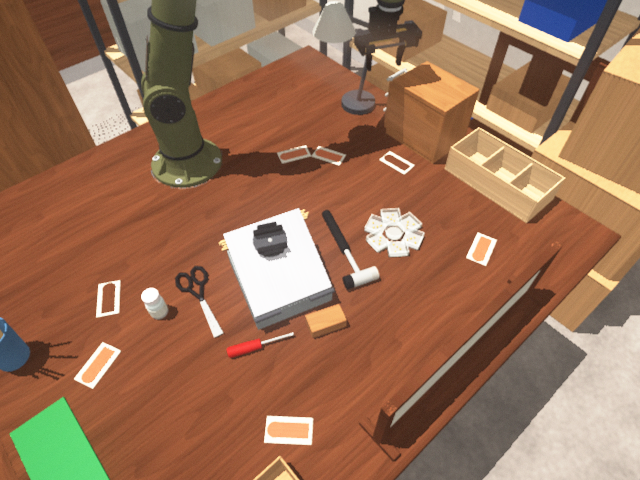

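View pics/side0.png

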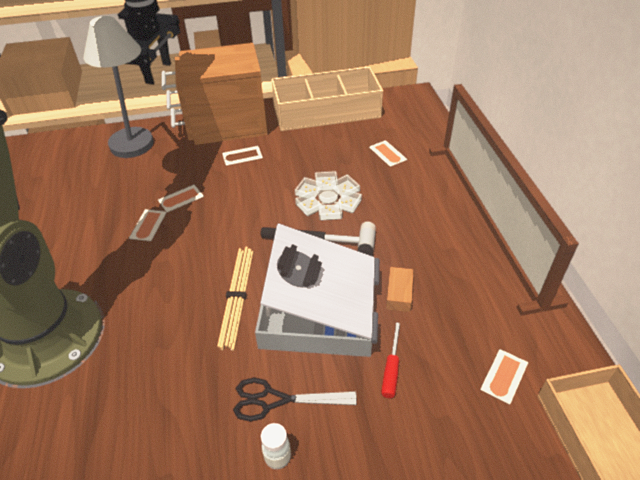

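The pictures show the white cover at scene (225–330, 211–322) and side (262–378, 227–327). The fastener is near scene (270,238) and side (300,266). Next I triangulate the cover's corners.

```bash
python3 - <<'E'
from h import *
D={}
for n,(u,v) in dict(scene=(285,275),side=(335,280)).items():
    d=cam(n); D[n]=d; hsv=cv2.cvtColor(d['img'],cv2.COLOR_BGR2HSV)
    m=((hsv[...,1]<45)&(hsv[...,2]>165)).astype(np.uint8)
    _,l=cv2.connectedComponents(m); m=(l==l[v,u]).astype(np.uint8)
    c=max(cv2.findContours(m,0,1)[0],key=cv2.contourArea); h=cv2.convexHull(c)
    print(n,cv2.contourArea(c),cv2.boundingRect(c)); 
    print(cv2.approxPolyDP(h,5,True).reshape(-1,2).tolist())
    o=d['img'].copy(); cv2.drawContours(o,[c],-1,(0,0,255),1)
    x,y=u-85,v-75; D[n+'c']=cv2.resize(o[y:y+150,x:x+150],(600,600)[:2],interpolation=2)
    print('crop',x,y)
cv2.imwrite('pics/c1.png',cv2.resize(np.hstack([D['scenec'],D['sidec']]),(800,400)))
E
```

```text
scene 7155.5 (223, 208, 109, 110)
[[298, 208], [331, 286], [254, 317], [223, 234]]
crop 200 200
side 9814.5 (256, 222, 119, 119)
[[372, 225], [369, 340], [256, 332], [278, 224]]
crop 250 205
```

View pics/c1.png

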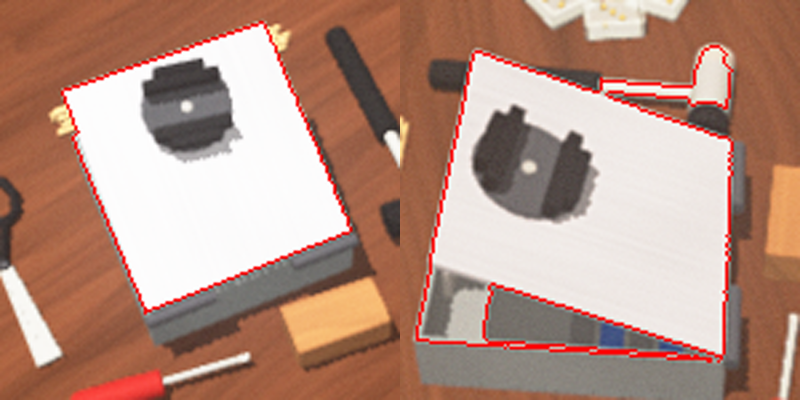

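Both outlines sit on the cover. The side mask also leaks into the mallet and the box interior, so there I take the corners from the crop. The white dot marks the fastener's axis.

```bash
python3 - <<'E'
from h import *
a,b=cam('scene'),cam('side')
P={}
for n,p,q in (('F+',(298,208),(277.4,223.8)),('F-',(224,234),(262.8,303.6)),('B-',(254,317),(370.8,338.9)),('B+',(331,286),(374.9,257.1)),('dot',(270.1,239.8),(298.8,267.6))):
    P[n],e=tri(a,p,b,q); print(n,P[n].round(4),round(e,4))
n_=np.linalg.norm
print(n_(P['F+']-P['F-']),n_(P['B+']-P['B-']),n_(P['F+']-P['B+']),n_(P['F-']-P['B-']))
y=(P['B+']-P['B-'])+(P['F+']-P['F-']); yaw=np.arctan2(-y[0],y[1]); 
ex=np.array([np.cos(yaw),np.sin(yaw),0]); ey=np.array([-ex[1],ex[0],0])
M=(P['B+']+P['B-'])/2; F=(P['F+']+P['F-'])/2; d=F-M
th=np.arctan2(d[2],-d@ex); print('yaw',yaw,'theta',th,'M',M)
# hinge: top back edge is 4 mm?? from the hinge line, 8 mm above it
for m,pt,r,hh in (('dot',P['dot'],.167,.012),):
    h=pt-(-ex*np.cos(th)+np.array([0,0,1])*np.sin(th))*r-(ex*np.sin(th)+np.array([0,0,1])*np.cos(th))*hh
    print('hinge from',m,h)
c=h-.112*ex; print('case',c, 'slot shut',c-.055*ex)
hm=M-(ex*np.sin(th)+np.array([0,0,1])*np.cos(th))*.008; print('hinge from edge',hm)
E
```

```text
F+ [0.4945 0.0613 0.1462] 0.0007
F- [ 0.4392 -0.1278  0.1444] 0.0032
B- [ 0.625  -0.1875  0.0586] 0.0001
B+ [0.6849 0.002  0.0642] 0.0002
dot [ 0.5178 -0.0483  0.1303] 0.0008
0.19697701702061945 0.19884653308512715 0.21561848244732373 0.21319327517912798
yaw -0.2952980848725342 theta 0.401903085223175 M [ 0.65495614 -0.09276206  0.06143155]
hinge from dot [ 0.66031728 -0.09166926  0.05395292]
case [ 0.55316516 -0.05907446  0.05395292] slot shut [ 0.50054581 -0.04306808  0.05395292]
hinge from edge [ 0.65196222 -0.09185134  0.05406901]
```

Emit:
{"name": "jog_arm", "arguments": {"rows": "-4.2 -3.6 0 0 0 0 1; -4.2 -3.6 0 0 0 0 1; -4.2 -3.6 0 0 0 0 1; -4.2 -3.6 0 0 0 0 1; -4.2 -3.6 0 0 0 0 1", "force": 10}}

```text
time: 0.92
position: [0.3901, 0.3349, 0.2228]
tool_rot: [0.682, 3.066, 0.001]
ft_force: [0.8, 0.3, 0.2]
grip_width: 0.514
grip_force: 0.0
```

Emit:
{"name": "jog_arm", "arguments": {"rows": "-4.2 -3.6 0 0 0 0 1; -4.2 -3.6 0 0 0 0 1; -4.2 -3.6 0 0 0 0 1; -4.2 -3.6 0 0 0 0 1; -4.2 -3.6 0 0 0 0 1"}}

```text
time: 1.55
position: [0.5039, 0.083, 0.2229]
tool_rot: [0.682, 3.066, 0.001]
ft_force: [1.2, 0.2, -0.0]
grip_width: 0.021
grip_force: 0.0
```

Emit:
{"name": "jog_arm", "arguments": {"rows": "-3.5 -4.4 0 0 0 0 1; 0 0 3 0 0 0 1; 0 0 2.5 0 0 0 1; 0 0 1.5 0 0 0 1; 0 0 0 0 0 0 1"}}

```text
time: 2.17
position: [0.5157, 0.03, 0.1518]
tool_rot: [-0.681, -3.065, 0.001]
ft_force: [-0.7, 0.2, 0.6]
grip_width: 0.005
grip_force: 0.0
```

Emit:
{"name": "jog_arm", "arguments": {"rows": "0 0 0.8 0 0 0 1; 0 0 0.8 0 0 0 1; 0 0 0.8 0 0 0 1; 0 0 0.8 0 0 0 1; 0 0 0.8 0 0 0 1"}}

```text
time: 2.8
position: [0.5164, 0.03, 0.112]
tool_rot: [-0.682, -3.067, -0.0]
ft_force: [-0.7, 1.4, 1.5]
grip_width: 0.005
grip_force: 0.8
```

Emit:
{"name": "jog_arm", "arguments": {"rows": "0 0 0.8 0 0 0 1; 0 0 0.8 0 0 0 1; 0 0 0.8 0 0 0 1; 0 0 0.8 0 0 0 1; 0 0 0.4 0 0 0 1"}}

```text
time: 3.42
position: [0.5161, 0.03, 0.0759]
tool_rot: [-0.682, -3.066, 0.0]
ft_force: [-1.2, 0.9, 1.0]
grip_width: 0.006
grip_force: 0.7
```

Emit:
{"name": "jog_arm", "arguments": {"rows": "0 0 0.4 0 0 0 1; 0 0 0.4 0 0 0 1; 0 0 0.2 0 0 0 1; 0 0 0.2 0 0 0 1; 0 0 0 0 0 0 1"}}

```text
time: 4.05
position: [0.5166, 0.0298, 0.0645]
tool_rot: [0.682, 3.066, -0.0]
ft_force: [0.7, 0.9, -0.4]
grip_width: 0.005
grip_force: 0.0
```

Emit:
{"name": "jog_arm", "arguments": {"rows": "0 0 0.1 0 0 0 1; 0 0 0.1 0 0 0 1; 0 0 0.1 0 0 0 1; 0 0 0 0 0 0 1"}}

```text
time: 4.55
position: [0.5168, 0.0298, 0.0633]
tool_rot: [0.682, 3.066, 0.001]
ft_force: [-4.8, -1.0, 13.0]
grip_width: 0.006
grip_force: 6.4
```

Emit:
{"name": "jog_arm", "arguments": {"rows": "0 0 0 0 0 0 1; 0 0 -1 0 0 0 1; 0 0 -3 0 0 0 1; 0 0 -4 0 0 0 1; 0 0 0 0 0 0 1"}}

```text
time: 5.18
position: [0.5191, 0.0301, 0.145]
tool_rot: [0.681, 3.06, 0.005]
ft_force: [0.2, -0.1, 0.1]
grip_width: 0.004
grip_force: 0.0
```

```bash
python3 - <<'E'
from h import *
o=[]
for n in ('scene','side'):
    d=cam(n); u,v=proj(d,[.5,-.043,.07]).astype(int); x,y=u-40,v-40; print(n,x,y)
    o.append(cv2.resize(d['img'][y:y+80,x:x+80],(400,400),interpolation=2))
cv2.imwrite('pics/c2.png',np.hstack(o)); print(ctrl.get_state()['position'])
E
```

```text
scene 229 209
side 250 246
[0.51657883 0.02997816 0.14177575]
```

View pics/c2.png

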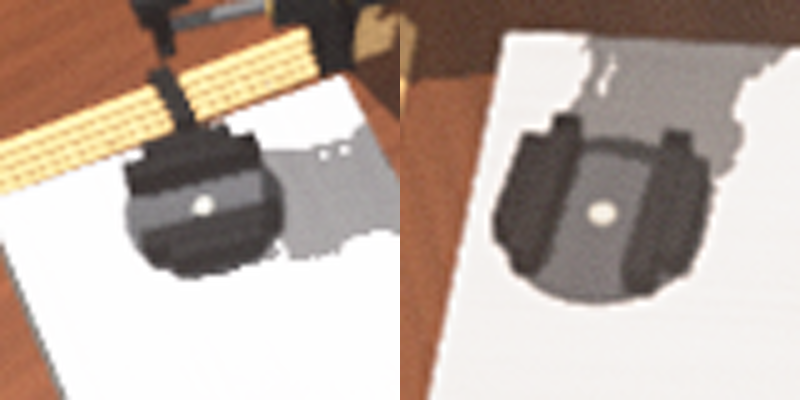

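The cover is flat. The fastener's dot is at scene (269.6,250) and side (290.4,288.6), and the slot edges show clearly in both crops.

```bash
python3 - <<'E'
from h import *
a,b=cam('scene'),cam('side')
print(tri(a,(269.6,250),b,(290.4,288.6)), onz(a,269.6,250,.068),onz(b,290.4,288.6,.068))
A=lambda u,v:(229+u/5,209+v/5); B=lambda u,v:(250+(u-400)/5,246+v/5)
for n,d,f,p,q,z in (('s up',a,A,(132,195),(258,167),.067),('s lo',a,A,(142,233),(280,207),.085),('side L',b,B,(540,275),(582,135),.067),('side R',b,B,(628,290),(662,135),.085)):
    P,Q=onz(d,*f(*p),z),onz(d,*f(*q),z); e=Q-P; print(n,P.round(4),Q.round(4),np.degrees(np.arctan2(e[1],e[0])))
E
```

```text
(array([ 0.49858508, -0.04264832,  0.06438956]), np.float64(3.309690445407766e-05)) [ 0.50093079 -0.04404518  0.068     ] [ 0.49832778 -0.04553059  0.068     ]
s up [ 0.4707 -0.0671  0.067 ] [ 0.4999 -0.0072  0.067 ] 63.986206778926075
s lo [ 0.5053 -0.084   0.085 ] [ 0.5389 -0.0223  0.085 ] 61.46522981266148
side L [ 0.4698 -0.0699  0.067 ] [ 0.497  -0.0029  0.067 ] 67.86218064915973
side R [ 0.5007 -0.0981  0.085 ] [ 0.527  -0.0252  0.085 ] 70.19817849716216
```

The slot lies at about 65° in world axes, and the tool's y axis is already at 64.9°. Next I go in at its +y end.

Emit:
{"name": "jog_arm", "arguments": {"rows": "-1.6 -5.2 0 0 0 0 1; 0 0 3 0 0 0 1; 0 0 1.8 0 0 0 1; 0 0 0 0 0 0 1"}}

```text
time: 5.88
position: [0.5071, -0.0234, 0.0915]
tool_rot: [-0.68, -3.063, 0.003]
ft_force: [-1.0, -0.4, 0.6]
grip_width: 0.002
grip_force: 0.0
```

```bash
python3 - <<'E'
from h import *
o=[]
for n in ('scene','side'):
    d=cam(n); u,v=proj(d,[.5,-.043,.07]).astype(int); x,y=u-40,v-40; print(n,x,y)
    o.append(cv2.resize(d['img'][y:y+80,x:x+80],(400,400),interpolation=2))
cv2.imwrite('pics/c3.png',np.hstack(o)); print(ctrl.get_state()['position'])
E
```

```text
scene 229 209
side 250 246
[ 0.50900351 -0.02329084  0.09355422]
```

View pics/c3.png

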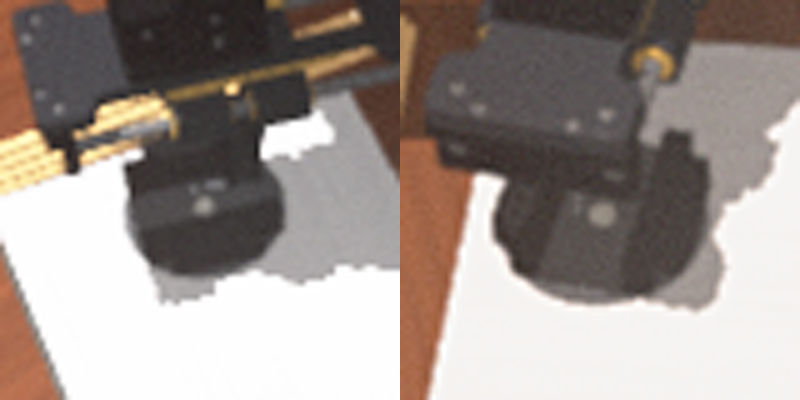

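The finger is above the +y end of the slot (scene crop around (205,170)), and the dot is still visible. I lower it gently.

Emit:
{"name": "jog_arm", "arguments": {"rows": "0 0 0.6 0 0 0 1; 0 0 0.6 0 0 0 1; 0 0 0 0 0 0 1"}}

```text
time: 6.35
position: [0.5085, -0.0239, 0.0812]
tool_rot: [-0.682, -3.066, 0.0]
ft_force: [0.5, -0.2, 0.1]
grip_width: 0.006
grip_force: 0.0
```

Emit:
{"name": "jog_arm", "arguments": {"rows": "0 0 0.4 0 0 0 1; 0 0 0.4 0 0 0 1; 0 0 0 0 0 0 1"}}

```text
time: 6.72
position: [0.5085, -0.024, 0.0732]
tool_rot: [-0.682, -3.066, 0.0]
ft_force: [0.8, 0.9, 0.8]
grip_width: 0.007
grip_force: 0.0
```

Emit:
{"name": "jog_arm", "arguments": {"rows": "-0.4 0 0 0 0 0 1; -0.3 0 0 0 0 0 1; 0 0 0 0 0 0 1"}}

```text
time: 7.1
position: [0.5138, -0.0266, 0.0735]
tool_rot: [-0.682, -3.063, -0.0]
ft_force: [-6.0, 0.9, 5.1]
grip_width: 0.006
grip_force: 2.6
```

Emit:
{"name": "jog_arm", "arguments": {"rows": "-0.32 -0.14 0 0 0 0.15 1; -0.32 -0.14 0 0 0 0.15 1; 0 0 0 0 0 0 1"}}

```text
time: 7.48
position: [0.5182, -0.0318, 0.0733]
tool_rot: [-1.131, -2.927, 0.0]
ft_force: [-4.8, 1.9, 2.9]
grip_width: 0.003
grip_force: 2.5
```

Emit:
{"name": "jog_arm", "arguments": {"rows": "-0.32 -0.14 0 0 0 0.15 1; -0.32 -0.14 0 0 0 0.15 1; -0.32 -0.14 0 0 0 0.15 1; 0 0 0 0 0 0 1"}}

```text
time: 7.98
position: [0.5214, -0.0413, 0.0733]
tool_rot: [-1.753, -2.604, -0.0]
ft_force: [-3.4, 4.1, 1.4]
grip_width: 0.007
grip_force: 2.4
```

```bash
python3 - <<'E'
from h import *
s=ctrl.get_state(); M=R.from_rotvec(s['tool_rot']).as_matrix(); c=np.array([.5,-.0445,0])
print('tool y deg',np.degrees(np.arctan2(M[1,1],M[0,1])),'rel axis in tool',(M.T@(s['position']-c))[:2],s['ft_force'],s['joint_positions'][6])
E
```

```text
tool y deg 22.08585070075591 rel axis in tool [-0.00496078  0.02095024] [-3.44048326  4.14465366  1.40090935] 0.5215754177566708
```

Emit:
{"name": "jog_arm", "arguments": {"rows": "-0.32 -0.12 0 0 0 0.15 1; -0.32 -0.12 0 0 0 0.15 1; -0.32 -0.12 0 0 0 0.15 1; 0 0 0 0 0 0 1"}}

```text
time: 8.48
position: [0.5205, -0.0512, 0.0733]
tool_rot: [-2.29, -2.148, -0.001]
ft_force: [-2.5, 4.3, -0.0]
grip_width: 0.005
grip_force: 2.1
```

Emit:
{"name": "jog_arm", "arguments": {"rows": "-0.32 -0.12 0 0 0 0.15 1; -0.2 -0.05 0 0 0 0.08 1; 0 0 0 0 0 0 1; 0 0 0 0 0 0 1"}}

```text
time: 8.98
position: [0.5185, -0.0559, 0.0733]
tool_rot: [-2.52, -1.873, -0.001]
ft_force: [-2.1, 4.7, -1.2]
grip_width: 0.004
grip_force: 2.2
```

```bash
python3 - <<'E'
from h import *
s=ctrl.get_state(); M=R.from_rotvec(s['tool_rot']).as_matrix(); c=np.array([.5,-.0445,0])
print('tool y deg',np.degrees(np.arctan2(M[1,1],M[0,1])),'rel axis in tool',(M.T@(s['position']-c))[:2],s['ft_force'],M.T@s['ft_force'])
E
```

```text
tool y deg -16.766772942732242 rel axis in tool [-0.00543333  0.02091963] [-2.14316227  4.68347797 -1.16757961] [ 3.86415678 -3.40203653  1.17719682]
```

Emit:
{"name": "jog_arm", "arguments": {"rows": "-0.1 0 0 0 0 0.03 1; -0.1 0 0 0 0 0.03 1; 0 0 0 0 0 0 1"}}

```text
time: 9.35
position: [0.519, -0.056, 0.0734]
tool_rot: [-2.574, -1.797, -0.006]
ft_force: [0.5, 7.0, -2.1]
grip_width: 0.005
grip_force: 4.0
```

Emit:
{"name": "jog_arm", "arguments": {"rows": "-0.1 0 0 0 0 0.03 1; 0 0 0 0 0 0 1"}}

```text
time: 9.6
position: [0.5193, -0.056, 0.0735]
tool_rot: [-2.6, -1.759, -0.008]
ft_force: [2.5, 9.4, -4.5]
grip_width: 0.005
grip_force: 5.0
```

The force rises and the tip no longer moves, so this is the stop. I hold briefly, back off to mid-slot and lift straight out.

Emit:
{"name": "jog_arm", "arguments": {"rows": "-0.1 0 0 0 0 0 1; 0 0 0 0 0 0 1; 0 0 0 0 0 0 1; 0.5 0 0 0 0 -0.09 1; 0.4 0 0 0 0 0 1"}}

```text
time: 10.22
position: [0.5212, -0.0534, 0.0739]
tool_rot: [2.523, 1.869, 0.001]
ft_force: [0.1, -0.1, -0.4]
grip_width: 0.009
grip_force: 0.0
```

Emit:
{"name": "jog_arm", "arguments": {"rows": "0 0 -1 0 0 0 1; 0 0 -2 0 0 0 1; 0 0 -4 0 0 0 1; 0 0 -4 0 0 0 1; 0 0 -4 0 0 0 1"}}

```text
time: 10.85
position: [0.5204, -0.0539, 0.2258]
tool_rot: [2.526, 1.866, 0.002]
ft_force: [-0.3, -0.4, 0.0]
grip_width: 0.006
grip_force: 0.0
```

Emit:
{"name": "jog_arm", "arguments": {"rows": "5 0 0 0 0 0 1; 5 0 0 0 0 0 1; 5 0 0 0 0 0 1; 0 0 0 0 0 0 1; 0 0 0 0 0 0 1"}}

```text
time: 11.48
position: [0.5644, 0.0893, 0.2241]
tool_rot: [2.526, 1.866, -0.0]
ft_force: [-0.5, -0.9, -0.3]
grip_width: 0.005
grip_force: 0.0
```

```bash
python3 - <<'E'
from h import *
o=[]
for n in ('scene','side'):
    d=cam(n); u,v=proj(d,[.52,-.05,.07]).astype(int); x,y=u-75,v-75; print(n,x,y)
    o.append(cv2.resize(d['img'][y:y+150,x:x+150],(400,400),interpolation=2))
cv2.imwrite('pics/c4.png',np.hstack(o)); s=ctrl.get_state(); print(s['position'],s['ft_force'])
E
```

```text
scene 197 180
side 226 212
[0.56433696 0.08846415 0.22408599] [-0.64385305  0.54068121 -0.46950996]
```

View pics/c4.png

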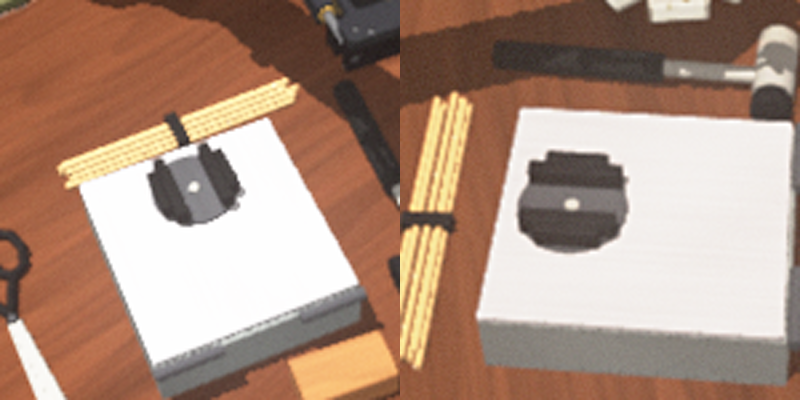

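The crop shows the cover flat. The slot runs parallel to the cover's sides, pointing at the hinge: side slope is about 0.04 for both the slot at (521,203)–(627,207) and the cover edge at (520,110)–(793,122). The arm is clear.

```bash
python3 -c "
from bench import ticket; print(ticket.close_job())"
```

```text
the job is handed in; nothing more can be done
None
```

I pushed the cover shut, turned the fastener clockwise to its locked stop, moved the arm clear and handed the job in; the last pictures show it shut and locked, but the hand-in gave no verdict.

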